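Hold a cello peg home in the string-hole drill jig

ROBOT

A 6-joint arm with a two-finger parallel gripper is mounted at the origin on the work surface. World frame = base frame: x ahead of the robot, y to its left, z up, the work surface at z = 0. Lengths are in mm, angles in rad, forces in N, time in s.
With the tool pointing down it reaches from about 300 to 775 mm from the base axis. Payload 14.6 kg.
Tool frame: the origin (TCP) lies between the finger pads; the fingertips stand 8 mm ahead of it and the grasp point (between the pads) lies 11 mm behind it; z points along the fingers, y is the direction in which the jaws open and shut (so a half turn about z gives the same grasp; the last joint's range is limited). The gripper opens to 94 mm and grips with 3 to 60 N. Pads are 16 mm wide; open, the fingers measure 119 mm over their backs; the gripper's body (75 mm by 177 mm) begins 78 mm behind the grasp point.
Start: joints at [-1.331, 0.3, 1.521, -0, 1.321, -0.067], TCP at [166.098, -524.31, 213.446] pointing down, gripper open.
Joint ranges: [-3.03, 3.03], [-0.79, 2.21], [0.23, 2.52], [-1.04, 4.18], [0, 3.07], [-2.55, 2.55]. Speed limits (rad/s): [2.22, 2.22, 2.57, 3.14, 3.14, 3.14].

INTERFACE

Orientations are given as [roll, pitch, yaw] about the fixed x, y, z axes, in that order (R = Rz(yaw) Ry(pitch) Rx(roll)).
In Python, from cell import manip, cams, models gives the robot as it stands. The module is installed in compiled form; this text tells all that it offers.
- The arm moves only by the shell command python3 -m pendant 'ROWS' [OPENING] [FORCE]. ROWS is JSON, a list that holds one entry, the list of rows, each a list of 4 numbers: the shift along the tool's x, y, z in cm, then the turn about the tool's z in rad. In form: [[[x, y, z, roll], ...]]. A call has 1 to 5 rows; each row is the pose to reach, as a shift and turn from the pose commanded when the call began, along the tool's axes at that moment; what a row does not reach only later rows make up. A row lasts 1/10 s, in which the tool goes at most 50 mm and 8.59 degrees, less where a joint would pass 70% of its speed; a pose out of reach is approached as far as the arm can. A call with a gripper value outside its range is refused whole. OPENING is the opening, from -1 (shut) to 1 (fully open), so that 0 is half open, set as the call begins (- or left out, the last holds). The fingers move at their own pace and stop on an object; FORCE is the grip in N (left out, the last holds). Time passes only in rows, so rows that repeat a pose let the fingers close. It gives the time, the measured TCP pose, the force and the opening at its end, in the units of the state.
- manip.read_state(): the state, without advancing time (a new reading comes with each control period).
- cams.camera(name): name is "side" or "top"; returns a dict with "frame" (420x560x3 uint8, red, green, blue), "K" (3x3 intrinsics, pixels), "pose" (4x4, takes a point from camera to world coordinates). Camera axes: x right, y down, z forward; pixel columns grow to the right and rows downward; lengths in mm; the calibration is good to about 2 mm. A picture is of the moment at which its call begins. There is no depth.
- manip.sign_off(): hands the job in, once; it reports no verdict.
Trained networks look in the newest picture that a camera, given by its name, has taken for a name from the list of things; names that differ only in an ending like _2 or _b are one class to them, and where a whole thing is asked for, a point or a joint stands for the part that bears it (a point fixed in the world has none). Each returns a list of dicts, best first, with "score" (0 to 1); they miss things now and then, are a little off and sometimes report something else, mostly with a low value. They report only what shows in the picture. A call takes as long as a camera call. They do not tell look-alikes from the thing itself.
- models.regions_of(camera, name): "pixels" (420x560 bool, what is visible of it) and "point" ([column, row] in pixels, amid what is visible of it).
The state is a dict: "clock": time; "joints": joint angles; "qd": joint speeds; "effort": joint torques, N m; "eef_pos": TCP position; "eef_rot": TCP orientation; "wrist_force": force on the tool from outside, world axes, zero at the start; "moment": the same for the moment, N m; "finger_gap": finger opening in mm.
Only numpy, scipy, OpenCV 4.12 (cv2) and the standard library are available. Lean on these libraries where they do the work, as an engineer would, in place of code of your own. Each camera call takes 0.05 s, during which the arm holds its last target.

TASK

Take the cello peg, the largest of the four pegs, from the wooden rack, lay its shank in the V-groove of the drill jig with the thumb-piece standing on edge, and slide it under the drill bush against the sprung plunger until its collar meets the steel stop plate, without forcing it. Finish while still holding it pressed firmly up against the plate, ready for the string hole to be drilled; do not let go. Leave the other three pegs lying in the rack.

Things in the scene. Friction and masses are not known exactly. Their poses are not given: they have to be found in the camera images.
- peg_head (a point): Cello peg, dark wood, 139 mm long, the largest of the four pegs in the rack, 30 to 60 g. This point: centre of its thumb-piece, a disc 32 mm across and 13 mm thick, flat faces along the point's own y (grip there), standing on edge, free down to 36 mm below its centre. x runs along the peg's axis from thumb-piece to shank tip, z up. The neck begins 14 mm in front of this point.
- peg_collar (a point): Cello peg: centre of the front face of its collar (23 mm in diameter, 7.5 mm thick), on the axis, 29 mm along +x from peg_head; axes as for peg_head. In front of it the shank reaches 90 mm further to its tip, tapering from 15 to 12.6 mm in diameter.
- jig_stop (a point): Aluminium and steel drill jig, fixed to the bench, 215 x 90 mm. This point: on the groove's axis in the stop plate's face that the collar must meet, 55 mm above the bench; x points the way the peg is pushed, y across, z up. The peg is home when peg_collar is here (the taper seats it up to 1.5 mm higher). For x = -65 mm to 0 only the 12 mm base plate lies below: room for fingers.
- jig_bush (a point): Drill bush in the bridge over the jig's V-groove, 47 mm along x from jig_stop, top of the bush, 30 mm above the axis; axes as jig_stop. The groove (90 degrees, open upward, 27 mm wide at its top edges 3 mm above the axis) runs from jig_stop's x = 0 to 64 mm. The bridge spans x = 38 to 56 mm, underside 14 mm above the axis, posts 23 mm either side: the shank tip must slide in under it.
- stop_plate: Dark steel plate, 6 mm thick, on the near end of the V-block, notched for the shank: the hard stop for the collar. Its origin lies on the bench right under jig_stop, with the same axes.
- plunger (a joint): Sprung plunger on the groove's axis, 13 mm brass button beyond the bridge: 0 m when free (button 78 mm beyond the stop plate's face), growing as it is pushed along x, at most 0.016; 0.012 with the peg home. It pushes back with 5 N at first touch, 9 N with the peg home, so an unheld peg slides out; rubbing in the groove can add 1 to 5 N; more force than that bears on the stop plate.
- rack_mid (a point): Wooden rack, fixed, 130 x 236 mm. Two zigzag rails hold the four pegs side by side along the rack's x, thumb-pieces 52 mm apart along its y: fingers must go down partly closed (opening 40 mm or less). This point: middle of the rack at the height of the valley bottoms, 36 mm above the bench; tooth tips 26 mm higher; base board 10 mm thick.
- peg_b_head (a point): Thumb-piece centre of a violin peg (90 mm long, thumb-piece 22 mm across, 9 mm thick) lying in the rack; it stays there.
- peg_c_head (a point): The same for the second violin peg.
- peg_d_head (a point): The same for the viola peg (103 mm long, thumb-piece 25 mm across, 10 mm thick).
Not all that is in view belongs to the job. Leave any turquoise or white look-alike of the part that bears peg_head alone.

How it is judged (in metres and radians):
On the way, in this order (a step that is already met when the one before it is completed fails the run):
1. the cello peg is lifted clear of the rack (height (world z) of peg_collar above 0.075 m), for 0.1 s.
2. the peg is home: its collar against the stop plate, the plunger pushed back, for half a second (x of peg_collar in the frame of jig_stop between -0.002 and 0.003 m and y of peg_collar in the frame of jig_stop between -0.003 and 0.003 m and z of peg_collar in the frame of jig_stop between -0.003 and 0.004 m and angle between the x axis of peg_collar and the x axis of jig_stop, either way round below 0.07 rad and (angle between peg_collar's own z axis and vertical below 0.3 rad or angle between peg_collar's own z axis and vertical above 2.8416 rad) and value of joint plunger above 0.01 m and contact force between cello_peg and stop_plate above 1 N and contact force between the fingers and cello_peg above 3 N and linear speed of cello_peg below 0.01 m/s), for 0.5 s.
At the end, for the whole second after the job is handed in: The peg lies along the groove (0.07 rad, 3 mm sideways, 4 mm in height), thumb-piece on edge within 0.3 rad, collar within 2 mm of the stop plate and bearing on it with 1 to 45 N, plunger in by 10 mm or more, peg at rest, fingers pressing it with over 3 N; the other pegs moved under 25 mm (all of step 2); the arm keeps its last pose, push and grip.
It fails at once if the peg is forced: over 45 N on the stop plate (contact force between cello_peg and stop_plate above 45 N).
It fails at once if one of the other pegs is disturbed (moved more than 25 mm) (distance of any of peg_b_head, peg_c_head, peg_d_head from where it was at the start of the episode above 0.025 m).
It also fails if it takes over 48 s, if anything falls off the work surface, if the arm or the gripper's body presses on something with over 40 N, if the wrist force passes 120 N, or if a joint passes its speed limit or range.

## Working session

There is one attempt and no reset: what is moved stays moved. The work goes in short steps, Python scripts to look and compute and a shell command to move; the robot and the scene stay as the last step left them, time stands still between calls to the robot, and variables do not carry over. Pictures are saved under pics/ and viewed, and the job is handed in when it is done.

```bash
mkdir -p pics
python3 - <<'E'
from cell import manip,cams,models
import cv2,numpy as np
print(manip.read_state())
for n in("side","top"):
    c=cams.camera(n); cv2.imwrite(f"pics/{n}0.png",cv2.cvtColor(c["frame"],cv2.COLOR_RGB2BGR))
    print(n,c["K"].tolist(),np.round(c["pose"],4).tolist())
    for k in("peg_head","peg_b_head","jig_stop","stop_plate","jig_bush","plunger","rack_mid"):
        try:
            for r in models.regions_of(n,k): print(n,k,round(r["score"],2),np.round(r["point"]),r["pixels"].sum())
        except Exception as e: print(k,e)
E
```

```text
{'clock': 0.0, 'joints': array([-1.33063930e+00,  3.00448841e-01,  1.52162480e+00, -1.02576197e-05,
        1.32068593e+00, -6.65763632e-02]), 'qd': array([-7.91471111e-04, -1.53655970e-03, -9.05742049e-04,  1.03377962e-03,
        1.36035335e-03,  2.96881791e-05]), 'effort': array([ 3.92881979e-03, -5.31799972e+01, -3.52734983e+01,  7.10188597e-02,
        2.44167808e-02, -1.38293476e-04]), 'eef_pos': array([ 166.01351847, -524.06536022,  212.88004163]), 'eef_rot': array([-3.14042766e+00, -6.77182330e-05,  3.06735899e-01]), 'wrist_force': array([ 0.3756651 , -0.52327657,  0.00320889]), 'moment': array([ 0.02660175,  0.01609018, -0.00535225]), 'finger_gap': 94.19973526110746}
side [[404.9481599679974, 0.0, 281.8895440301592], [0.0, 404.9481599679974, 205.67934098463584], [0.0, 0.0, 1.0]] [[0.7836, -0.4128, 0.4643, 290.5084], [-0.6212, -0.5097, 0.5953, -482.9677], [-0.0091, -0.7549, -0.6558, 539.6743], [0.0, 0.0, 0.0, 1.0]]
side peg_head 0.96 [350. 288.] 1143
side peg_head 0.95 [319. 220.] 611
side peg_head 0.61 [448. 266.] 763
side peg_b_head 0.68 [277. 363.] 577
side stop_plate 0.74 [225. 178.] 368
side jig_bush 0.92 [218. 177.] 3517
side rack_mid 0.95 [308. 351.] 11224
side rack_mid 0.54 [328. 314.] 493
top [[484.95154900574425, 0.0, 293.5350086984351], [0.0, 484.95154900574425, 210.79805318487448], [0.0, 0.0, 1.0]] [[0.0073, -0.9955, 0.0942, 509.9626], [-0.9999, -0.0087, -0.014, -54.5334], [0.0148, -0.094, -0.9955, 1004.1135], [0.0, 0.0, 0.0, 1.0]]
top peg_head 0.93 [403. 123.] 579
top peg_head 0.71 [295. 165.] 512
top peg_head 0.6 [376. 214.] 537
top peg_b_head 0.59 [396. 292.] 209
top jig_stop 0.63 [185. 209.] 4740
top jig_stop 0.6 [388. 255.] 6466
top stop_plate 0.56 [207. 206.] 147
top jig_bush 0.94 [188. 209.] 4716
top plunger 0.55 [161. 206.] 59
top rack_mid 0.74 [390. 250.] 6061
top rack_mid 0.62 [384. 242.] 199
```

View pics/side0.png

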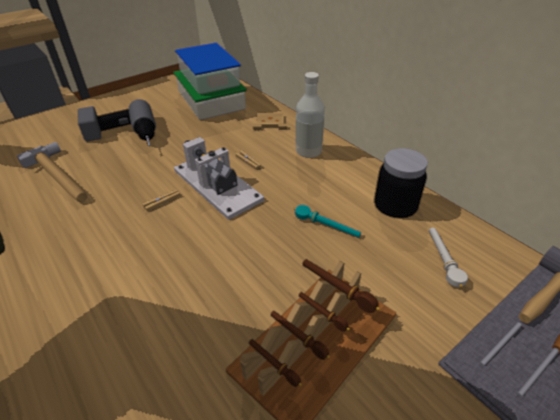

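View pics/top0.png

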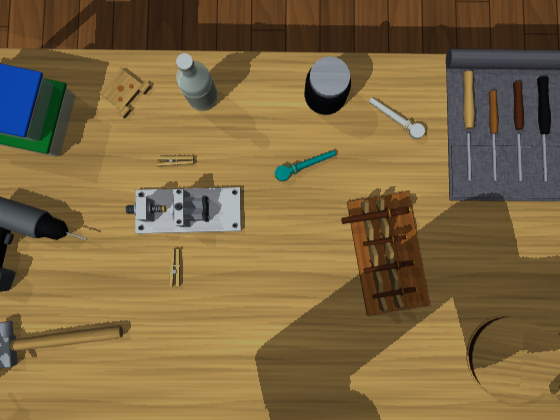

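The candidates for the cello peg are:
- the dark cello peg, side (370,300) / top (405,211)
- the viola or violin pegs at side (345,322), (320,350) and (290,377)
- the turquoise look-alike, side (303,212) / top (283,173)
- the white look-alike, side (456,275) / top (417,130)

I choose the largest dark one, side (370,300) / top (405,211), and check it in a crop.

Run:
```python
import cv2,numpy as np
s=cv2.imread("pics/side0.png");t=cv2.imread("pics/top0.png")
f=lambda i,x,y,w,h,k:cv2.resize(i[y:y+h,x:x+w],None,fx=k,fy=k,interpolation=cv2.INTER_CUBIC)
cv2.imwrite("pics/c1.png",f(s,220,250,190,140,4))
cv2.imwrite("pics/c2.png",f(s,165,125,110,100,6))
cv2.imwrite("pics/c3.png",np.clip(f(t,335,180,100,100,6)*1.8,0,255))
cv2.imwrite("pics/c4.png",f(t,120,180,130,60,6))
```

```text
[ WARN:0@0.170] global loadsave.cpp:1063 imwrite_ Unsupported depth image for selected encoder is fallbacked to CV_8U.
```

View pics/c1.png

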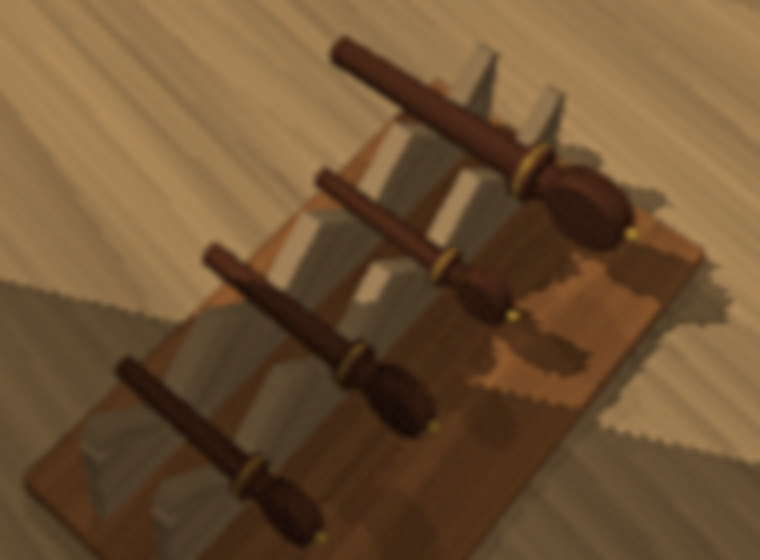

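View pics/c2.png

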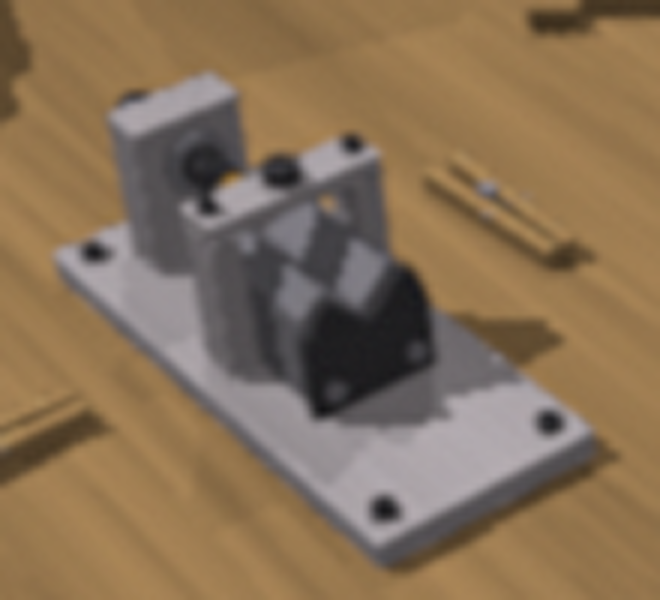

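View pics/c3.png

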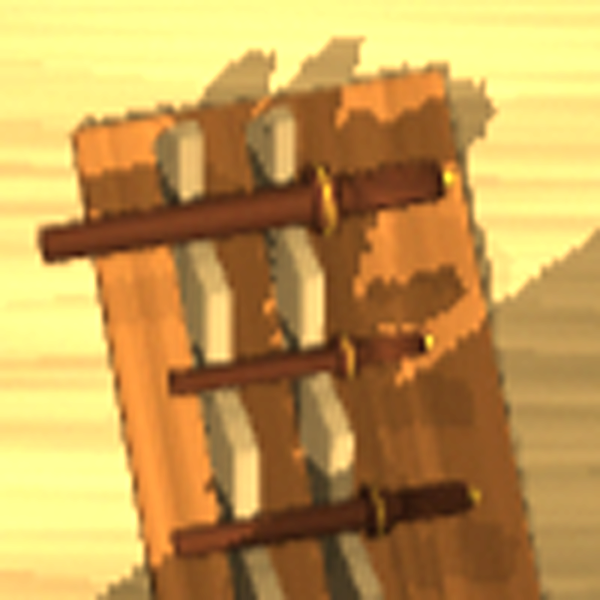

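View pics/c4.png

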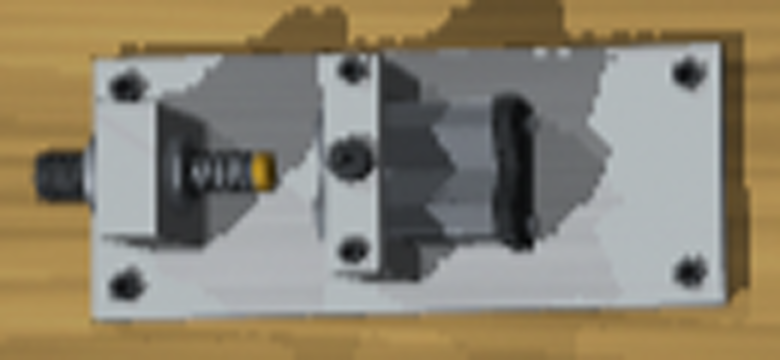

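The crops confirm it: the cello peg is the largest dark peg. In the side view its collar is at about (353,292) and its thumb-piece at about (367,302). In the top view its collar is at (389,213), its tip at (342,221) and its tail button at (410,210). The jig's bush is at top (178,206), and its groove runs towards image left, the same way the peg's tip points. Next I triangulate these points.

```bash
cat > h.py <<'E'
import numpy as np
from scipy.optimize import least_squares
K={'side':np.array([[404.948,0,281.8895],[0,404.948,205.6793],[0,0,1]]),'top':np.array([[484.9515,0,293.535],[0,484.9515,210.798],[0,0,1]])}
from cell import cams
_P={}
def setp(n,P): _P[n]=np.array(P)
setp('side',[[0.7836,-0.4128,0.4643,290.5084],[-0.6212,-0.5097,0.5953,-482.9677],[-0.0091,-0.7549,-0.6558,539.6743],[0,0,0,1]])
setp('top',[[0.0073,-0.9955,0.0942,509.9626],[-0.9999,-0.0087,-0.014,-54.5334],[0.0148,-0.094,-0.9955,1004.1135],[0,0,0,1]])
def proj(n,X):
    X=np.atleast_2d(X);P=_P[n];c=(X-P[:3,3])@P[:3,:3];u=c@K[n].T;return u[:,:2]/u[:,2:]
def crop(p,o,k): return (np.array(p,float)+.5)/k-.5+np.array(o)
def tri(a,b):
    r=least_squares(lambda X:np.r_[(proj('side',X)-a).ravel(),(proj('top',X)-b).ravel()],[480,-200,50]);return r.x,r.fun
E
python3 - <<'E'
from h import *
S=lambda p:crop(p,(220,250),4);T=lambda p:crop(p,(335,180),6)
for n,a,b in(("tip",(343,52),(45,245)),("collar",(532,170),(325,198)),("head",(590,208),(393,185)),("button",(632,234),(453,178))):
    X,f=tri(S(a),T(b));print(n,X.round(1),f.round(1))
S=lambda p:crop(p,(165,125),6);T=lambda p:crop(p,(120,180),6)
# jig: params x,y,yaw,  base near end offset(xn along -x), lateral offset
obs=[('top',T(p),l) for p,l in(((93,57),'FR'),((718,42),'NR'),((726,303),'NL'),((93,320),'FL'),((350,157),'B'))]
# side: left corner(57,255) far, near-left (380,548), right (595,432)
# note world +x is image-up in top; groove dir = +y => jig y (left) = -x world
obs+=[('side',S(p),l) for p,l in(((57,255),'FL'),((378,548),'NL'),((595,432),'NR'),((282,168),'B'),((318,415),'PL'),((435,362),'PR'),((385,322),'V'))]
def pts(p):
    x,y,w,a,b,hw,_=p
    R=np.array([[np.cos(w),-np.sin(w)],[np.sin(w),np.cos(w)]])
    L={'NR':(-a,b-45,12),'NL':(-a,b+45,12),'FR':(215-a,b-45,12),'FL':(215-a,b+45,12),'B':(47,0,85),'PL':(0,hw,12),'PR':(0,-hw,12),'V':(0,0,45)}
    return {k:np.r_[R@np.array(v[:2])+[x,y],v[2]] for k,v in L.items()}
def res(p):
    q=pts(p); out=[]
    for n,u,l in obs:
        e=proj(n,q[l])[0]-u
        if l=='V': e=e*[.5,0]
        out.append(e)
    return np.concatenate(out)
r=least_squares(res,[515,100,1.57,70,0,20,0])
print(r.x.round(3))
for (n,u,l),e in zip(obs,res(r.x).reshape(-1,2)):print(n,l,e.round(2))
E
```

```text
tip [ 583.5 -165.5   43.8] [-0.5  0.1  0.4 -0.5]
collar [ 598.  -256.6   49.3] [ 0.1 -0.  -0.1  0.1]
head [ 603.4 -280.3   46.8] [-0.1  0.   0.1 -0.2]
button [ 604.9 -298.9   50.3] [ 0.1 -0.  -0.1  0.2]
[607.124 105.408   1.604  64.78    0.774  24.111   0.   ]
top FR [ 0.12 -0.26]
top NR [ 0.78 -0.27]
top NL [ 0.15 -0.16]
top FL [-0.07 -0.31]
top B [-0.11 -0.51]
side FL [-1.31 -0.21]
side NL [-0.24 -0.15]
side NR [ 0.05 -0.28]
side B [-0.42 -1.37]
side PL [0.53 1.27]
side PR [0.18 0.58]
side V [-1.25 -0.  ]
```

Peg head ≈ (603,-281,48) with yaw ≈ 1.73. Jig stop ≈ (607,105) with yaw ≈ 1.60. I close the fingers partly and move over the peg.

```bash
cat > go.py <<'E'
import sys,numpy as np
from cell import manip
from scipy.spatial.transform import Rotation as R
def plan(x,y,z,yaw):
    s=manip.read_state();r=R.from_euler('xyz',s['eef_rot']).as_matrix()
    d=r.T@(np.array([x,y,z])-s['eef_pos']);w=yaw-s['eef_rot'][2]
    w=(w+np.pi)%(2*np.pi)-np.pi
    print('t',round(s['clock'],2),'pos',s['eef_pos'].round(1),'rot',s['eef_rot'].round(3),'cm',(d/10).round(2),'roll',round(-w,3),'F',s['wrist_force'].round(1),'gap',round(s['finger_gap'],1))
plan(*map(float,sys.argv[1:]))
E
python3 go.py 603 -281 140 1.73
python3 -m pendant '[[[3,-0.6,0,-0.14],[7,-1.4,0,-0.28],[11.5,-2.3,0,-0.42],[16,-3.2,0,-0.56],[20.5,-4.1,0,-0.7]]]' -0.23 20
python3 go.py 603 -281 140 1.73
```

```text
t 0.8 pos [ 166.1 -524.3  213.5] rot [3.142 0.    0.307] cm [ 49.   -10.     7.35] roll -1.423 F [ 0.1 -0.3  0.3] gap 94.0
clock: 1.3
eef_pos: [350.5, -422.2, 213.6]
eef_rot: [3.141, 0.0, 1.012]
wrist_force: [0.3, -0.2, -0.1]
finger_gap: 57.3
t 1.3 pos [ 350.5 -422.2  213.6] rot [3.141 0.    1.012] cm [25.36 13.92  7.36] roll -0.718 F [ 0.3 -0.2 -0.1] gap 57.3
```

```bash
python3 -m pendant '[[[4,2.2,0,-0.14],[8,4.4,1,-0.28],[12,6.6,2.5,-0.42],[16,8.8,4,-0.56],[20,11,5.5,-0.7]]]'
python3 go.py 603 -281 140 1.73
```

```text
clock: 1.8
eef_pos: [550.5, -311.9, 157.9]
eef_rot: [3.141, 0.0, 1.713]
wrist_force: [0.0, -1.1, -0.5]
finger_gap: 36.2
t 1.8 pos [ 550.5 -311.9  157.9] rot [3.141 0.    1.713] cm [2.32 5.63 1.79] roll -0.017 F [ 0.  -1.1 -0.5] gap 36.2
```

```bash
python3 -m pendant '[[[1.2,3,0.5,-0.017],[2.3,5.6,1.8,-0.017],[2.3,5.6,1.8,-0.017],[2.3,5.6,1.8,-0.017]]]'
python3 go.py 603 -281 140 1.73
python3 - <<'E'
from cell import cams
import cv2,numpy as np
f=lambda i,x,y,w,h,k:cv2.resize(i[y:y+h,x:x+w],None,fx=k,fy=k,interpolation=cv2.INTER_CUBIC)
for n,a in(("side",(260,170,180,150,4)),("top",(330,160,120,100,6))):
    c=cams.camera(n)["frame"][...,::-1]; cv2.imwrite(f"pics/{n}1.png",np.clip(f(c,*a).astype(float)*1.5,0,255).astype(np.uint8))
E
```

```text
clock: 2.2
eef_pos: [601.3, -282.5, 140.0]
eef_rot: [-3.141, -0.0, 1.725]
wrist_force: [-0.3, -0.4, 0.1]
finger_gap: 36.3
t 2.2 pos [ 601.3 -282.5  140. ] rot [-3.141 -0.     1.725] cm [ 0.12  0.19 -0.  ] roll -0.005 F [-0.3 -0.4  0.1] gap 36.3
```

View pics/side1.png

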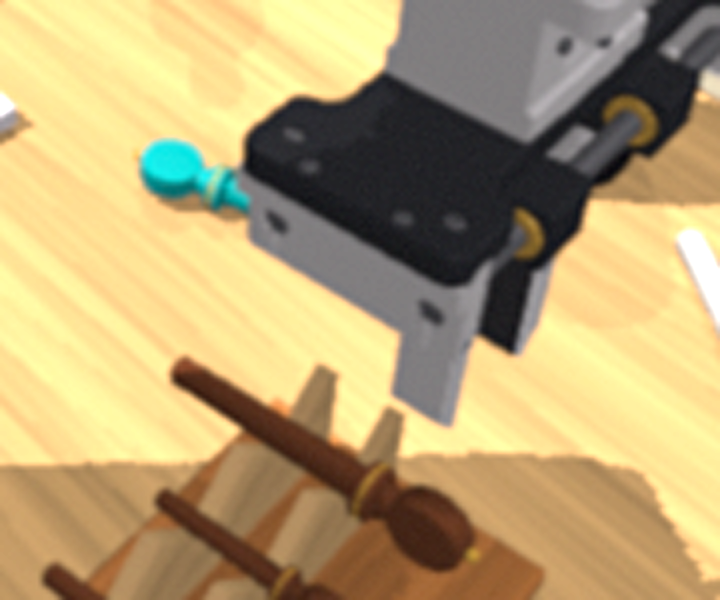

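View pics/top1.png

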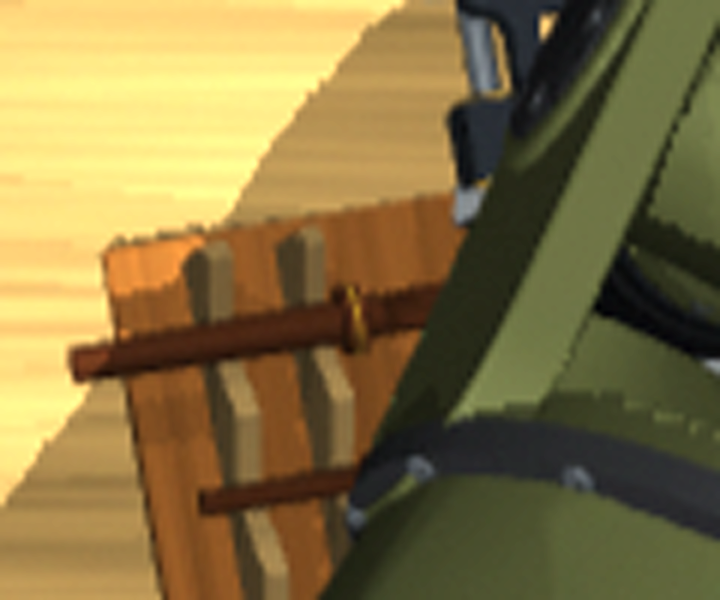

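The side view shows the fingers above the peg, with the near fingertip's bottom edge at crop (395,395)–(447,425). The peg itself is undisturbed. I check this against the projection to measure the camera bias.

Run:
```python
from h import *
p=np.array([601.3,-282.5,132]);w=1.725
d=np.array([np.cos(w),np.sin(w),0]);n=np.array([-np.sin(w),np.cos(w),0])
for off in(30.5,18):
  for a in(8,-8):
    u=proj('side',p+n*off+d*a)[0];print(off,a,((u-[260,170]+.5)*4-.5).round(0))
print('axis pts', [((proj('side',q)[0]-[260,170]+.5)*4-.5).round(0) for q in ([603,-281,48],[598.4,-252,48])])
```

```text
30.5 8 [389. 421.]
30.5 -8 [432. 448.]
18 8 [412. 399.]
18 -8 [454. 425.]
axis pts [array([430., 528.]), array([364., 484.])]
```

```bash
python3 -m pendant '[[[0.1,0.2,1,0],[0.1,0.2,3,0],[0.1,0.2,5,0],[0.1,0.2,6,0],[0.1,0.2,6,0]]]'
python3 go.py 603 -281 37 1.73
python3 - <<'E'
from cell import cams
import cv2,numpy as np
f=lambda i,x,y,w,h,k:cv2.resize(i[y:y+h,x:x+w],None,fx=k,fy=k,interpolation=cv2.INTER_CUBIC)
for n,a in(("side",(300,200,130,120,5)),):
    c=cams.camera(n)["frame"][...,::-1]; cv2.imwrite(f"pics/{n}2.png",np.clip(f(c,*a).astype(float)*1.5,0,255).astype(np.uint8))
E
```

```text
clock: 2.8
eef_pos: [602.4, -281.5, 79.0]
eef_rot: [-3.14, -0.001, 1.723]
wrist_force: [-1.1, 0.2, 0.4]
finger_gap: 36.0
t 2.8 pos [ 602.4 -281.5   79. ] rot [-3.140e+00 -1.000e-03  1.723e+00] cm [0.03 0.08 4.2 ] roll -0.007 F [-1.1  0.2  0.4] gap 36.0
```

View pics/side2.png

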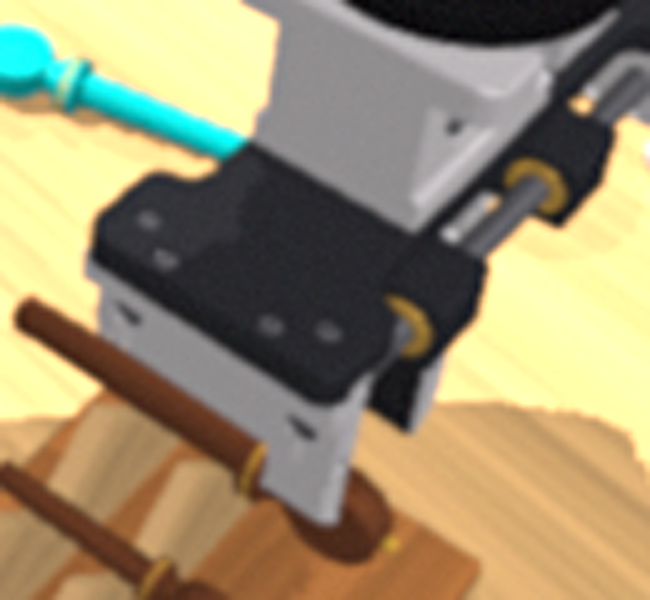

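```bash
python3 -m pendant '[[[-0.1,0.1,1.5,0],[-0.1,0.1,3,0],[-0.1,0.1,4.2,0],[-0.1,0.1,4.2,0],[-0.1,0.1,4.2,0]]]'
python3 -m pendant '[[[0,0,0,0],[0,0,0,0],[0,0,0,0],[0,0,0,0],[0,0,0,0]]]' -1 12
python3 - <<'E'
from cell import cams
import cv2,numpy as np
f=lambda i,x,y,w,h,k:cv2.resize(i[y:y+h,x:x+w],None,fx=k,fy=k,interpolation=cv2.INTER_CUBIC)
for n,a in(("side",(300,230,130,120,5)),):
    c=cams.camera(n)["frame"][...,::-1]; cv2.imwrite(f"pics/{n}3.png",np.clip(f(c,*a).astype(float)*1.5,0,255).astype(np.uint8))
E
```

```text
clock: 3.35
eef_pos: [604.3, -282.2, 38.2]
eef_rot: [-3.141, -0.0, 1.724]
wrist_force: [0.1, -0.1, 0.6]
finger_gap: 36.4
clock: 3.85
eef_pos: [604.1, -282.4, 38.7]
eef_rot: [-3.141, 0.0, 1.724]
wrist_force: [-3.3, 0.2, 2.7]
finger_gap: 13.3
```

View pics/side3.png

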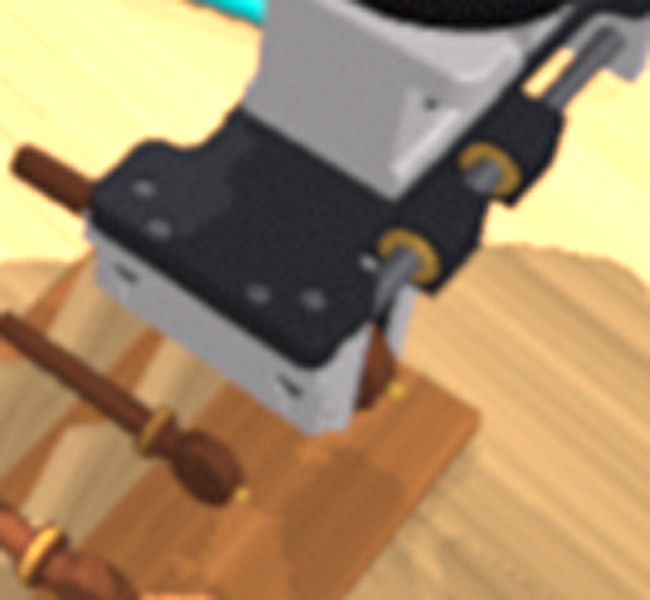

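Gripped, with a gap of 13.3 mm (the thumb-piece is 13 mm thick). I raise the grip force and lift.

```bash
python3 -m pendant '[[[0,0,0,0],[0,0,0,0],[0,0,0,0],[0,0,-0.5,0],[0,0,-1.5,0]]]' -1 45
python3 -m pendant '[[[0,0,-2,0],[0,0,-4,0],[0,0,-6,0],[0,0,-8,0],[0,0,-8,0]]]'
python3 -m pendant '[[[0,0,0,0],[0,0,0,0]]]'
python3 go.py 607 -25 110 1.604
python3 - <<'E'
from cell import cams
import cv2,numpy as np
f=lambda i,x,y,w,h,k:cv2.resize(i[y:y+h,x:x+w],None,fx=k,fy=k,interpolation=cv2.INTER_CUBIC)
for n,a in(("side",(250,150,190,150,4)),("top",(310,150,140,100,5))):
    c=cams.camera(n)["frame"][...,::-1]; cv2.imwrite(f"pics/{n}4.png",np.clip(f(c,*a).astype(float)*1.5,0,255).astype(np.uint8))
E
```

```text
clock: 4.4
eef_pos: [604.2, -282.0, 53.1]
eef_rot: [-3.141, -0.001, 1.724]
wrist_force: [0.1, 0.7, 0.4]
finger_gap: 12.9
clock: 4.9
eef_pos: [605.6, -282.7, 137.0]
eef_rot: [3.137, 0.003, 1.724]
wrist_force: [-0.1, 0.6, -0.6]
finger_gap: 12.5
clock: 5.1
eef_pos: [604.0, -282.0, 132.2]
eef_rot: [-3.14, -0.001, 1.724]
wrist_force: [-0.1, 0.4, -0.0]
finger_gap: 13.0
t 5.1 pos [ 604.  -282.   132.2] rot [-3.140e+00 -1.000e-03  1.724e+00] cm [25.35  4.22  2.24] roll 0.12 F [-0.1  0.4 -0. ] gap 13.0
```

View pics/side4.png

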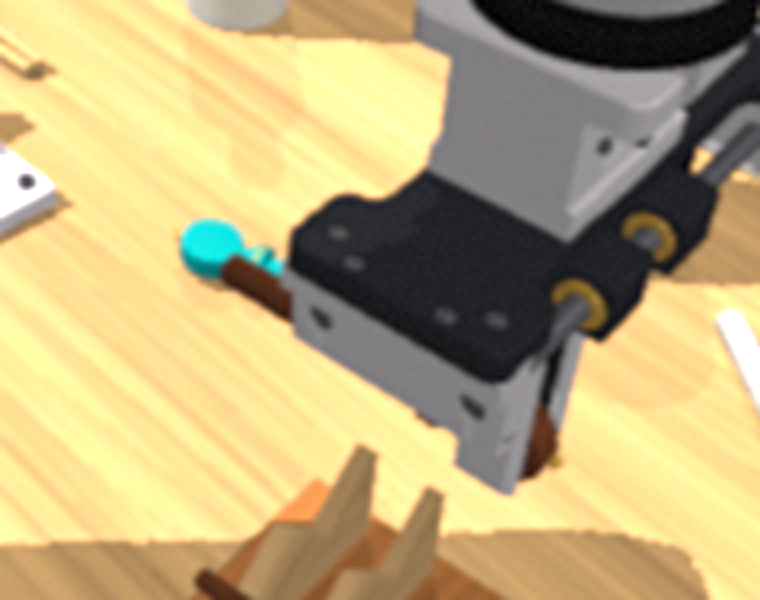

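View pics/top4.png

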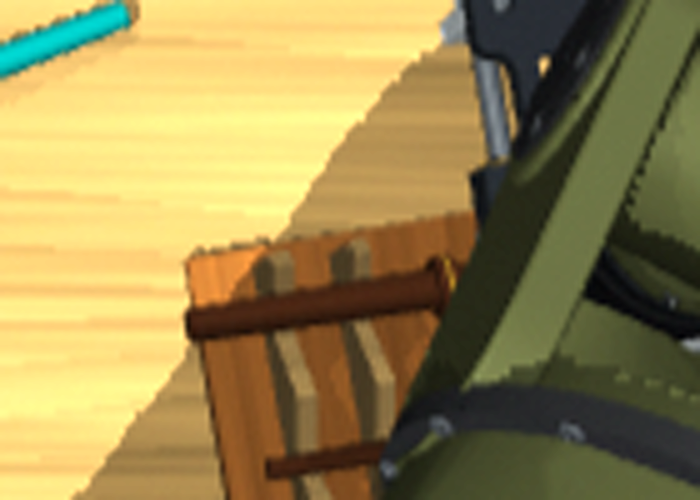

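The peg is lifted. The finger carrier seems to overhang forward over the shank, and that matters at the bridge. I measure it from the side1 picture.

Run:
```python
from h import *
p=np.array([601.3,-282.5,140]);w=1.725
d=np.array([np.cos(w),np.sin(w),0]);n=np.array([-np.sin(w),np.cos(w),0])
def solve(uv,off,name):
    u=crop(uv,(260,170),4)
    r=least_squares(lambda v:proj('side',p+n*off+d*v[0]+[0,0,v[1]])[0]-u,[0,0])
    print(name,off,'d %.1f z-above-TCP %.1f'%tuple(r.x))
for off in(22,26,30):
  for nm,uv in(("tipL",(395,395)),("tipR",(447,425)),("step",(400,332)),("plate lowleft",(250,240)),("plate upleft",(248,195)),("plate topright",(480,275)),("dark lowright",(450,285)),("R end lower",(492,265))): solve(uv,off,nm)
```

```text
tipL 22 d 12.0 z-above-TCP -5.9
tipR 22 d -7.6 z-above-TCP -4.8
step 22 d 14.1 z-above-TCP 22.6
plate lowleft 22 d 73.8 z-above-TCP 23.5
plate upleft 22 d 76.0 z-above-TCP 42.4
plate topright 22 d -8.0 z-above-TCP 63.1
dark lowright 22 d 0.6 z-above-TCP 53.0
R end lower 22 d -10.9 z-above-TCP 69.2
tipL 26 d 10.0 z-above-TCP -0.8
tipR 26 d -9.4 z-above-TCP 0.3
step 26 d 12.0 z-above-TCP 27.4
plate lowleft 26 d 71.0 z-above-TCP 28.2
plate upleft 26 d 73.1 z-above-TCP 46.9
plate topright 26 d -9.8 z-above-TCP 67.4
dark lowright 26 d -1.3 z-above-TCP 57.4
R end lower 26 d -12.7 z-above-TCP 73.4
tipL 30 d 7.9 z-above-TCP 4.4
tipR 30 d -11.2 z-above-TCP 5.5
step 30 d 9.9 z-above-TCP 32.1
plate lowleft 30 d 68.1 z-above-TCP 33.0
plate upleft 30 d 70.3 z-above-TCP 51.5
plate topright 30 d -11.6 z-above-TCP 71.6
dark lowright 30 d -3.2 z-above-TCP 61.8
R end lower 30 d -14.4 z-above-TCP 77.6
```

```bash
python3 - <<'E'
from cell import manip
print(manip.read_state())
E
python3 -c "
import cv2
a=cv2.imread('pics/side1.png');cv2.imwrite('pics/z.png',cv2.resize(a[100:450,200:600],None,fx=2,fy=2))"
```

```text
{'clock': 5.2, 'joints': array([-4.91795922e-01,  6.29593243e-01,  1.23612579e+00,  4.35854803e-05,
        1.27760233e+00, -6.44835388e-01]), 'qd': array([-0.00178608, -0.0020654 , -0.00422016, -0.00108617,  0.00182982,
        0.00095763]), 'effort': array([ 2.32012582e-02, -7.08697271e+01, -3.49061072e+01,  6.22000429e-02,
        6.14561420e-02, -8.79110812e-04]), 'eef_pos': array([ 604.01632358, -282.03665376,  132.22517263]), 'eef_rot': array([-3.14023614e+00, -1.07239792e-03,  1.72382243e+00]), 'wrist_force': array([-0.01109047,  0.55428405, -0.46179904]), 'moment': array([-0.06038862, -0.1056314 , -0.03611023]), 'finger_gap': 12.778684746621218}
```

View pics/z.png

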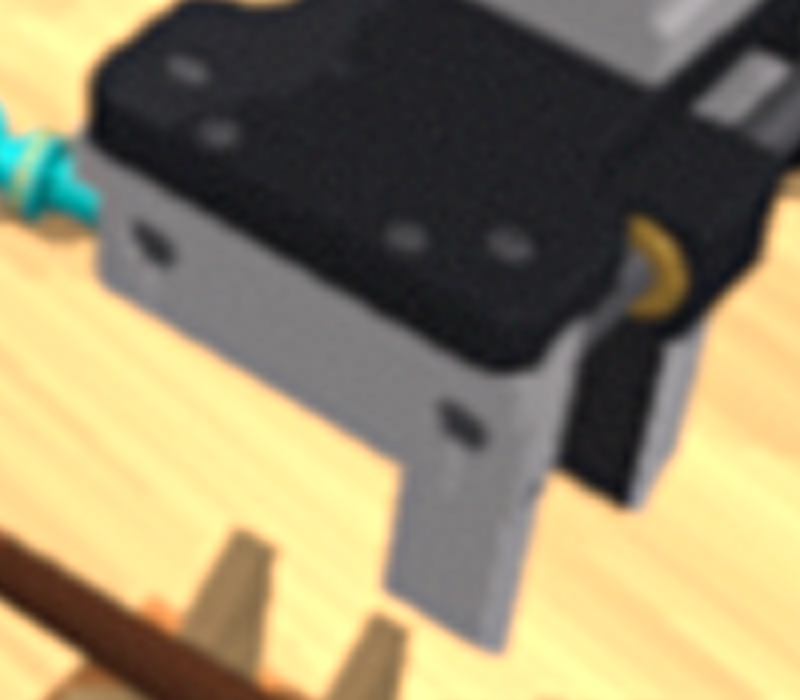

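Run:
```python
from h import *
import cv2
p=np.array([601.3,-282.5,140]);w=1.725
d=np.array([np.cos(w),np.sin(w),0]);n=np.array([-np.sin(w),np.cos(w),0])
im=cv2.imread('pics/side1.png')
def P(a,o,z): 
    u=proj('side',p+d*a+n*o+[0,0,z])[0];return tuple(int(v) for v in ((u-[260,170]+.5)*4-.5).round())
def L(A,B,c): cv2.line(im,P(*A),P(*B),c,1)
L((0,0,-8),(0,0,200),(0,0,255))
for z in(67,89):
    q=[(-37.5,-88.5,z),(37.5,-88.5,z),(37.5,88.5,z),(-37.5,88.5,z)]
    for i in range(4):L(q[i],q[(i+1)%4],(0,255,0) if z==89 else (255,0,0))
for a in(-8,8): L((a,22,-8),(a,22,67),(255,0,255))
L((-8,22,24),(74,22,24),(255,255,0))
cv2.imwrite('pics/ov.png',im)
```

```text
(no output)
```

View pics/ov.png

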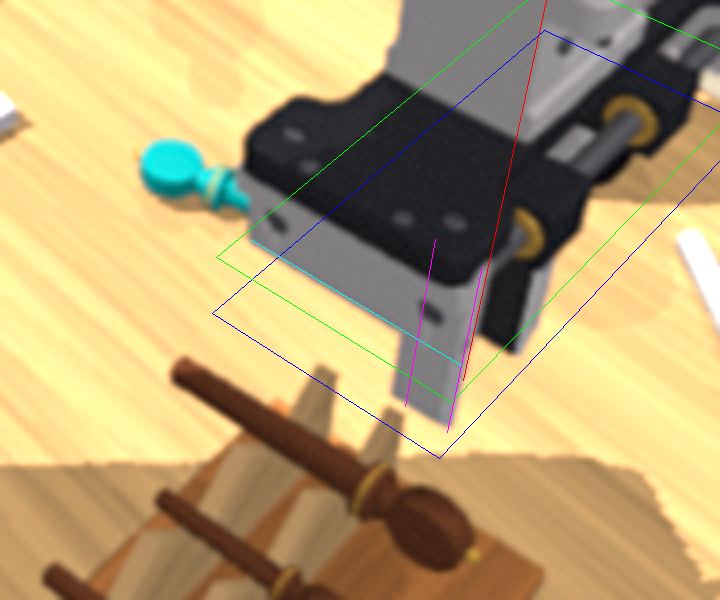

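Run:
```python
from h import *
def fr(w): return np.array([[np.cos(w),np.sin(w),0],[-np.sin(w),np.cos(w),0],[0,0,1]]).T
o=[(np.array([601.3,-282.5,140]),fr(1.725),(260,170),4),(np.array([602.4,-281.5,79.]),fr(1.723),(300,200),5)]
def tri2(a,b):
    f=lambda X:np.concatenate([proj('side',p+R@X)[0]-crop(u,c,k) for (p,R,c,k),u in zip(o,(a,b))])
    r=least_squares(f,[0,20,0]);J=r.jac;C=np.linalg.inv(J.T@J)*.25
    return r.x.round(1),r.fun.round(2),np.sqrt(np.diag(C)).round(1)
for nm,a,b in(("holeA",(277,222),(129,315)),("holeB",(431,311),(302,428)),("tipR",(447,425),(333,524)),("screw1",(309,166),(166,258)),("screw2",(294,134),(149,219)),("screw3",(403,218),(271,326)),("screw4",(456,222),(330,331)),("dark lower right",(455,285),(325,405)),("plate tl",(248,150),(95,240))):
    print(nm,*tri2(a,b))
```

```text
holeA [ 23.6  81.3 106. ] [ 0.04  0.   -0.04 -0.  ] [3.3 4.9 6.1]
holeB [-25.1  83.2 108.6] [ 0.04  0.01 -0.05 -0.01] [2.4 4.7 5.9]
tipR [-11.1  28.1   3.4] [ 0.52  0.13 -0.56 -0.14] [ 3.5  7.6 10.4]
screw1 [ 17.5  78.1 127.2] [ 0.16  0.02 -0.18 -0.02] [3.  4.6 5.3]
screw2 [ 26.3  73.1 129.6] [ 0.13  0.02 -0.15 -0.02] [3.1 4.7 5.2]
screw3 [-12.5  81.2 130.5] [ 0.16  0.03 -0.17 -0.03] [2.4 4.5 5.1]
screw4 [-22.6  73.8 130.4] [ 0.08  0.02 -0.09 -0.02] [2.2 4.6 5.1]
dark lower right [-31.2  86.4 124.5] [-0.22 -0.05  0.24  0.05] [2.1 4.4 5.3]
plate tl [ 30.2  87.4 131.1] [-0.01 -0.    0.01  0.  ] [3.2 4.4 5.2]
```

Triangulating between two heights clears this up. The "overhang" is the ordinary gripper body, which sits 85 mm to the side, is centred (±30 mm along the peg) and is more than 89 mm above the TCP. There is no conflict with the bridge, so I go to the pre-insertion point.

```bash
python3 go.py 611.5 -30 110 1.604
python3 -m pendant '[[[2.5,0.4,0,0.02],[6.5,1,0,0.05],[10.5,1.7,0,0.07],[14.5,2.4,0,0.1],[18.5,3.1,0.5,0.12]]]'
python3 -m pendant '[[[3,0.1,0,0],[5.5,0.1,0.8,0],[6.3,0.1,1.5,0],[6.3,0.1,1.7,0],[6.3,0.1,1.7,0]]]'
python3 go.py 611.5 -30 110 1.604
```

```text
t 5.2 pos [ 604.  -282.   132.2] rot [-3.140e+00 -1.000e-03  1.724e+00] cm [24.79  4.58  2.24] roll 0.12 F [-0.   0.6 -0.5] gap 12.8
clock: 5.7
eef_pos: [606.7, -93.2, 128.4]
eef_rot: [3.141, 0.0, 1.602]
wrist_force: [0.8, -0.0, -0.9]
finger_gap: 12.6
clock: 6.2
eef_pos: [605.5, -32.6, 110.8]
eef_rot: [-3.141, 0.0, 1.603]
wrist_force: [-0.5, 0.7, 0.3]
finger_gap: 12.5
t 6.2 pos [605.5 -32.6 110.8] rot [-3.141  0.     1.603] cm [0.24 0.6  0.08] roll -0.001 F [-0.5  0.7  0.3] gap 12.5
```

```bash
python3 -m pendant '[[[0.2,0.6,1,0],[0.2,0.6,3,0],[0.2,0.6,4.5,0],[0.2,0.6,5,0],[0.2,0.6,5,0]]]'
python3 go.py 611.5 -30 47.5 1.604
python3 - <<'E'
from cell import cams
import cv2,numpy as np
f=lambda i,x,y,w,h,k:cv2.resize(i[y:y+h,x:x+w],None,fx=k,fy=k,interpolation=cv2.INTER_CUBIC)
for n,a in(("side",(160,100,150,120,5)),("top",(130,170,160,80,5))):
    c=cams.camera(n)["frame"][...,::-1]; cv2.imwrite(f"pics/{n}5.png",np.clip(f(c,*a).astype(float)*1.3,0,255).astype(np.uint8))
E
```

```text
clock: 6.7
eef_pos: [611.4, -29.8, 60.6]
eef_rot: [-3.14, -0.0, 1.603]
wrist_force: [0.0, -0.8, 0.2]
finger_gap: 12.5
t 6.7 pos [611.4 -29.8  60.6] rot [-3.14  -0.     1.603] cm [-0.02  0.01  1.31] roll -0.001 F [ 0.  -0.8  0.2] gap 12.5
```

View pics/side5.png

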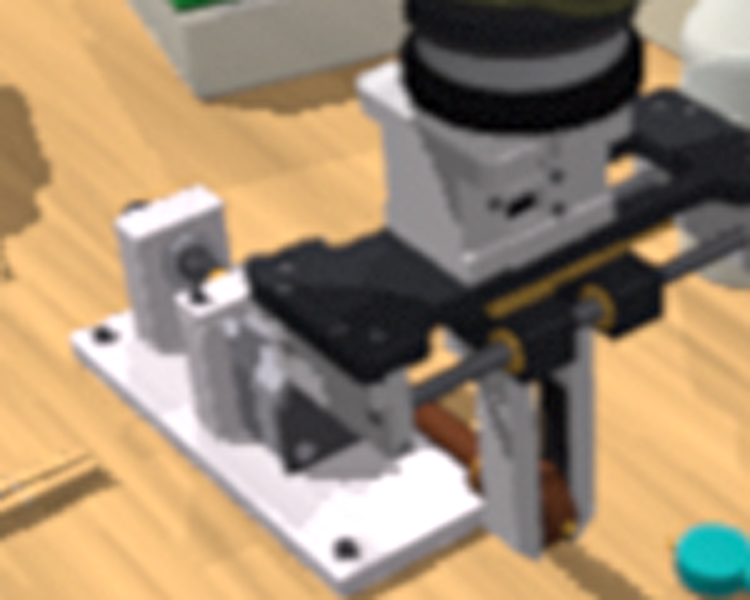

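View pics/top5.png

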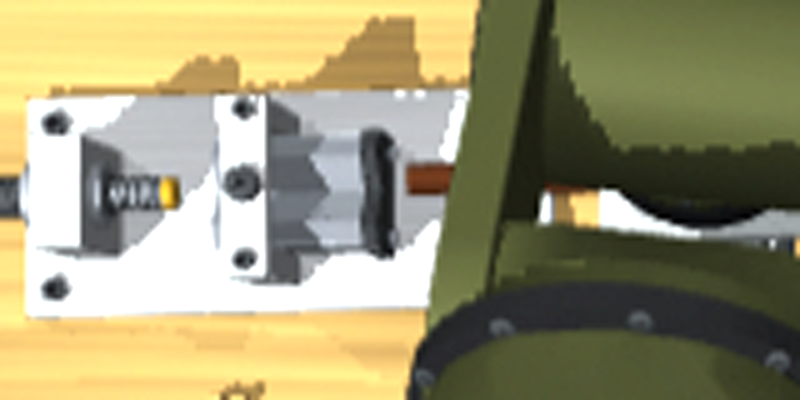

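In the top view the tip shows at crop (407,180), just short of the stop plate, with the plunger button at (170,191). I compare these with the predictions.

Run:
```python
from h import *
w=1.604;d=np.array([np.cos(w),np.sin(w),0]);n=np.array([-np.sin(w),np.cos(w),0])
s=np.array([607.1,105.4,0])
T=lambda X:((proj('top',X)[0]-[130,170]+.5)*5-.5).round(0)
print('plunger',T(s+d*78+[0,0,55]),'bush',T(s+d*47+[0,0,85]),'base far L/R',T(s+d*150.2+n*45.8+[0,0,12]),T(s+d*150.2-n*44.2+[0,0,12]),'bridge posts edges')
for z in(66,70,74):
  h=np.array([611.4,-29.8,z]);dd=np.array([np.cos(1.603),np.sin(1.603),0])
  print(z,'tip',T(h+dd*119),'shank@95',T(h+dd*105))
print('groove axis at stop z55',T(s+[0,0,55]), 'plate +-18 z58', T(s+n*18+[0,0,58]),T(s-n*18+[0,0,58]))
S=lambda X:((proj('side',X)[0]-[160,100]+.5)*5-.5).round(0)
for z in(68,70,72):
  h=np.array([611.4,-29.8,z]);print('side',z,'collar mid',S(h+dd*25),'button',S(h-dd*19),'head',S(h))
```

```text
plunger [179. 188.] bush [241. 178.] base far L/R [ 27. 315.] [28. 96.] bridge posts edges
66 tip [416. 180.] shank@95 [452. 179.]
70 tip [414. 179.] shank@95 [450. 178.]
74 tip [412. 177.] shank@95 [449. 177.]
groove axis at stop z55 [378. 183.] plate +-18 z58 [377. 228.] [377. 137.]
side 68 collar mid [497. 476.] button [573. 536.] head [540. 510.]
side 70 collar mid [497. 472.] button [573. 532.] head [540. 506.]
side 72 collar mid [497. 468.] button [573. 528.] head [539. 501.]
```

```bash
python3 -m pendant '[[[0,-0.06,0.5,0],[0,-0.06,1,0],[0,-0.06,1.25,0],[0,-0.06,1.25,0],[0,-0.06,1.25,0]]]'
python3 -m pendant '[[[0.7,0,0,0],[1.5,0,0,0],[2.5,0,0,0],[3,0,0,0],[3,0,0,0]]]'
python3 go.py 606.8 75 46 1.604
```

```text
clock: 7.3
eef_pos: [611.1, -29.5, 49.0]
eef_rot: [3.141, 0.0, 1.604]
wrist_force: [0.5, -1.5, 0.1]
finger_gap: 12.8
clock: 7.8
eef_pos: [610.0, 1.5, 49.0]
eef_rot: [3.142, -0.0, 1.605]
wrist_force: [0.1, 0.1, -0.4]
finger_gap: 12.9
t 7.8 pos [610.    1.5  49. ] rot [ 3.142 -0.     1.605] cm [ 7.36 -0.07  0.3 ] roll 0.001 F [ 0.1  0.1 -0.4] gap 12.9
```

Run:
```python
from cell import cams
import cv2,numpy as np
f=lambda i,x,y,w,h,k:cv2.resize(i[y:y+h,x:x+w],None,fx=k,fy=k,interpolation=cv2.INTER_CUBIC)
for n,a in(("side",(160,100,150,120,5)),("top",(140,175,100,65,8))):
    c=cams.camera(n)["frame"][...,::-1]; cv2.imwrite(f"pics/{n}6.png",np.clip(f(c,*a).astype(float)*1.2,0,255).astype(np.uint8))
```

```text
(no output)
```

View pics/side6.png

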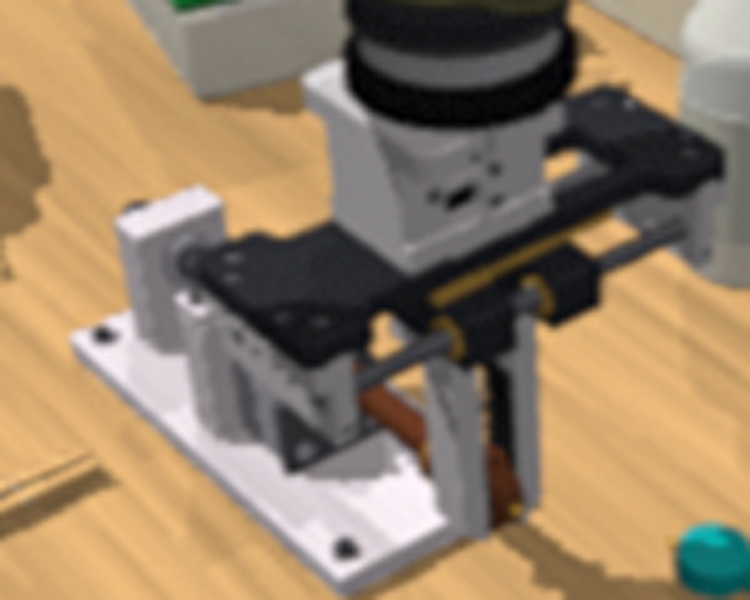

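View pics/top6.png

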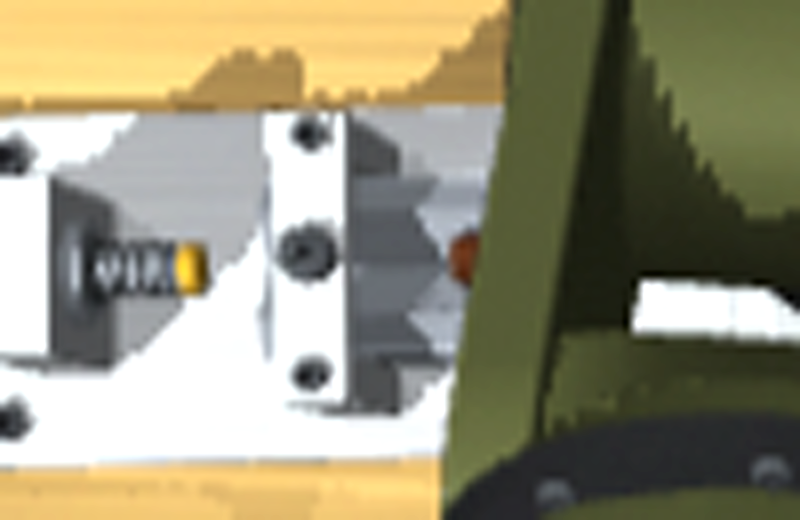

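The tip is in the groove mouth at top crop (460,257) and about 0.5 mm off the groove centreline (≈260). I correct that, lower the peg a little and slide it forward.

```bash
python3 -m pendant '[[[0.5,-0.05,0.15,0],[1.2,-0.05,0.15,0],[1.9,-0.05,0.15,0],[2.5,-0.05,0.15,0],[2.5,-0.05,0.15,0]]]'
python3 -m pendant '[[[0.5,0,0,0],[1.2,0,0,0],[1.9,0,0,0],[2.5,0,0,0],[2.5,0,0,0]]]'
python3 go.py 606.2 75 46 1.604
python3 - <<'E'
from cell import cams
import cv2,numpy as np
f=lambda i,x,y,w,h,k:cv2.resize(i[y:y+h,x:x+w],None,fx=k,fy=k,interpolation=cv2.INTER_CUBIC)
for n,a in(("side",(160,100,150,120,5)),("top",(140,175,100,65,8))):
    c=cams.camera(n)["frame"][...,::-1]; cv2.imwrite(f"pics/{n}7.png",np.clip(f(c,*a).astype(float)*1.2,0,255).astype(np.uint8))
E
```

```text
clock: 8.4
eef_pos: [608.7, 26.4, 47.5]
eef_rot: [3.142, -0.0, 1.605]
wrist_force: [0.4, 0.1, -0.3]
finger_gap: 12.6
clock: 8.9
eef_pos: [607.8, 51.3, 47.4]
eef_rot: [-3.142, -0.0, 1.605]
wrist_force: [-0.3, -1.3, -0.5]
finger_gap: 12.8
t 8.9 pos [607.8  51.3  47.4] rot [-3.142 -0.     1.605] cm [ 2.37 -0.08  0.14] roll 0.001 F [-0.3 -1.3 -0.5] gap 12.8
```

View pics/side7.png

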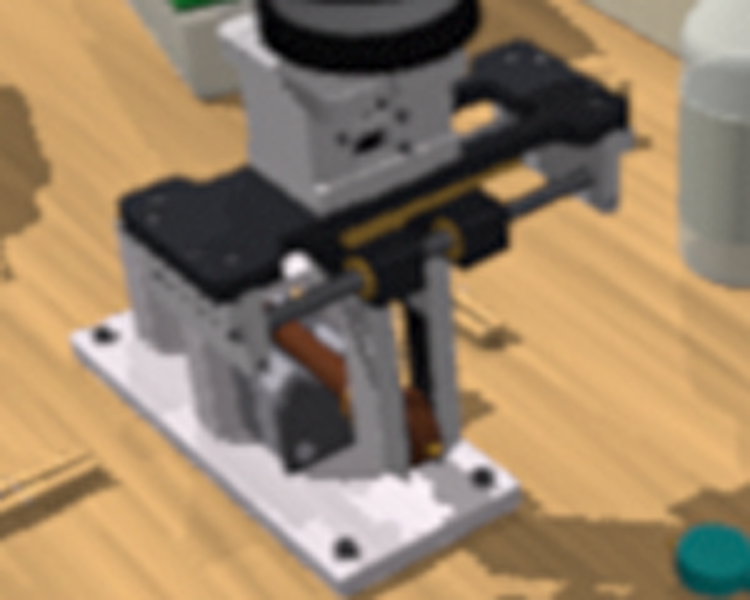

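View pics/top7.png

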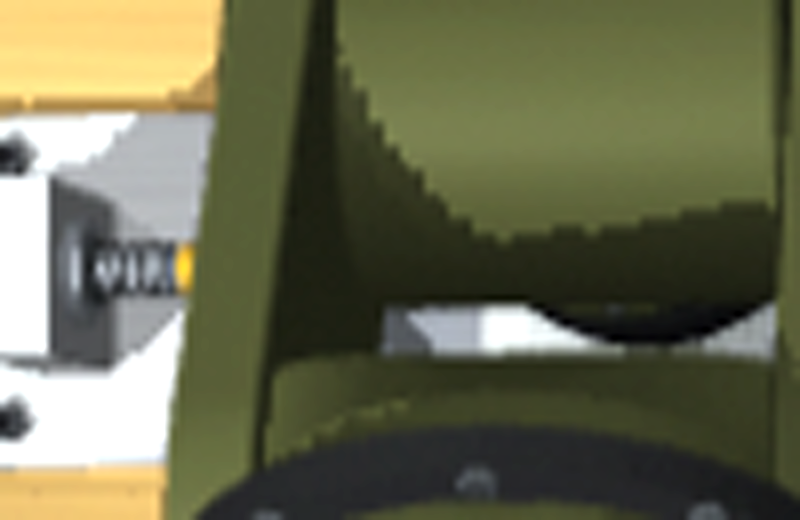

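```bash
python3 -m pendant '[[[0,0,0.05,0],[0,0,0.1,0],[0,0,0.1,0],[0,0,0.1,0]]]'
python3 -m pendant '[[[0,0,0.05,0],[0,0,0.05,0],[0,0,0.05,0]]]'
python3 -m pendant '[[[0,0,0.05,0],[0,0,0.05,0],[0,0,0.05,0]]]'
```

```text
clock: 9.4
eef_pos: [607.9, 50.3, 46.5]
eef_rot: [-3.142, 0.0, 1.604]
wrist_force: [-1.3, -0.4, 1.2]
finger_gap: 12.8
clock: 9.7
eef_pos: [607.9, 50.3, 46.2]
eef_rot: [3.141, 0.0, 1.604]
wrist_force: [-2.9, -1.1, 5.2]
finger_gap: 12.5
clock: 10.0
eef_pos: [607.9, 50.3, 45.8]
eef_rot: [3.141, 0.0, 1.604]
wrist_force: [-3.9, -1.4, 6.4]
finger_gap: 12.4
```

```bash
python3 -m pendant '[[[0,-0.04,-0.05,0],[0,-0.04,-0.05,0],[0,-0.04,-0.05,0]]]'
python3 -m pendant '[[[0.3,0,0,0],[0.6,0,0,0],[0.9,0,0,0],[0.9,0,0,0],[0.9,0,0,0]]]'
```

```text
clock: 10.3
eef_pos: [607.6, 50.4, 46.0]
eef_rot: [3.141, 0.0, 1.604]
wrist_force: [-1.2, -1.4, 3.6]
finger_gap: 12.7
clock: 10.8
eef_pos: [607.3, 60.0, 46.1]
eef_rot: [3.141, -0.0, 1.604]
wrist_force: [-1.5, 1.1, 5.3]
finger_gap: 12.9
```

```bash
for i in 1 2; do python3 -m pendant '[[[0.1,0,-0.01,0],[0.2,0,-0.02,0],[0.2,0,-0.02,0],[0.2,0,-0.02,0]]]'; done
```

```text
clock: 11.2
eef_pos: [607.2, 61.7, 46.2]
eef_rot: [3.141, -0.0, 1.604]
wrist_force: [-2.1, -1.1, 4.8]
finger_gap: 12.6
clock: 11.6
eef_pos: [607.1, 63.1, 46.4]
eef_rot: [3.142, 0.0, 1.604]
wrist_force: [-1.5, -5.2, 5.6]
finger_gap: 12.7
```

```bash
for i in 1 2 3; do python3 -m pendant '[[[0.1,-0.01,-0.01,0],[0.2,-0.01,-0.02,0],[0.25,-0.01,-0.02,0],[0.25,-0.01,-0.02,0]]]'; done
```

```text
clock: 12.0
eef_pos: [607.0, 65.3, 46.5]
eef_rot: [3.142, 0.001, 1.604]
wrist_force: [-0.8, -6.8, 3.9]
finger_gap: 12.8
clock: 12.4
eef_pos: [606.9, 67.6, 46.6]
eef_rot: [3.141, 0.001, 1.604]
wrist_force: [0.4, -7.2, 2.9]
finger_gap: 12.8
clock: 12.8
eef_pos: [606.7, 70.1, 46.8]
eef_rot: [3.141, 0.001, 1.604]
wrist_force: [0.4, -8.1, 1.9]
finger_gap: 12.7
```

```bash
for i in 1 2 3; do python3 -m pendant '[[[0.05,0,0.01,0],[0.1,0,0.01,0],[0.1,0,0.01,0],[0.1,0,0.01,0]]]'; done
```

```text
clock: 13.2
eef_pos: [606.7, 70.9, 46.7]
eef_rot: [3.141, 0.001, 1.604]
wrist_force: [0.8, -9.7, 3.5]
finger_gap: 13.0
clock: 13.6
eef_pos: [606.7, 71.8, 46.7]
eef_rot: [3.141, 0.002, 1.603]
wrist_force: [-0.5, -9.9, 4.1]
finger_gap: 13.0
clock: 14.0
eef_pos: [606.7, 72.7, 46.8]
eef_rot: [3.141, 0.002, 1.603]
wrist_force: [-1.0, -11.2, 4.6]
finger_gap: 12.4
```

```bash
for i in 1 2; do python3 -m pendant '[[[0.03,0,0,0],[0.06,0,0,0],[0.06,0,0,0],[0.06,0,0,0]]]'; done
python3 - <<'E'
from cell import cams
import cv2,numpy as np
f=lambda i,x,y,w,h,k:cv2.resize(i[y:y+h,x:x+w],None,fx=k,fy=k,interpolation=cv2.INTER_CUBIC)
for n,a in(("side",(190,130,80,70,9)),("top",(140,175,60,40,12))):
    c=cams.camera(n)["frame"][...,::-1]; cv2.imwrite(f"pics/{n}8.png",np.clip(f(c,*a).astype(float)*1.3,0,255).astype(np.uint8))
E
```

```text
clock: 14.4
eef_pos: [606.7, 73.2, 46.8]
eef_rot: [3.141, 0.002, 1.603]
wrist_force: [-0.6, -10.8, 5.8]
finger_gap: 13.1
clock: 14.8
eef_pos: [606.7, 73.7, 46.8]
eef_rot: [3.141, 0.002, 1.603]
wrist_force: [0.5, -11.3, 5.2]
finger_gap: 13.0
```

View pics/side8.png

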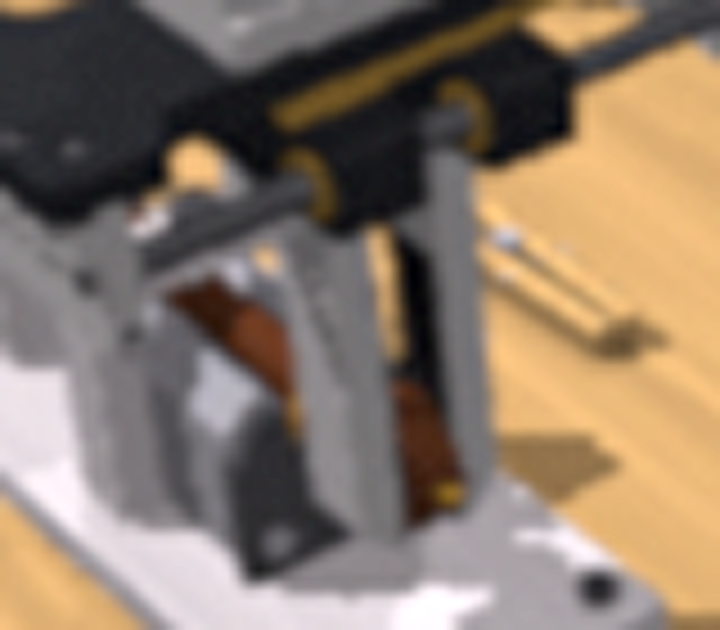

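View pics/top8.png

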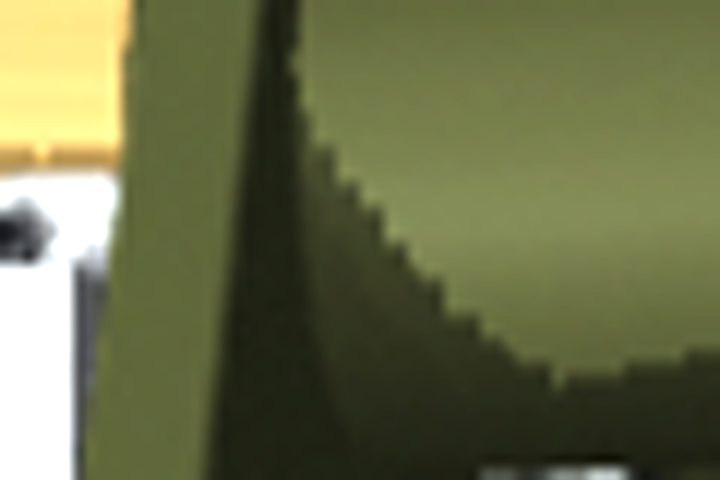

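In the side view the collar ring, at crop (293,418), is almost at the stop plate. I continue in small steps and watch the axial force.

```bash
for i in 1 2 3; do python3 -m pendant '[[[0.03,0,0,0],[0.05,0,0,0],[0.05,0,0,0]]]'; done
```

```text
clock: 15.2
eef_pos: [606.6, 74.2, 46.7]
eef_rot: [3.141, 0.002, 1.603]
wrist_force: [-1.5, -11.9, 5.0]
finger_gap: 12.3
clock: 15.5
eef_pos: [606.6, 74.6, 46.8]
eef_rot: [3.141, 0.002, 1.603]
wrist_force: [-1.5, -13.1, 5.8]
finger_gap: 12.5
clock: 15.8
eef_pos: [606.6, 74.9, 46.8]
eef_rot: [3.141, 0.002, 1.603]
wrist_force: [-1.7, -14.4, 6.1]
finger_gap: 12.9
```

```bash
for i in 1 2 3; do python3 -m pendant '[[[0.03,0,0,0],[0.05,0,0,0],[0.05,0,0,0]]]'; done
```

```text
clock: 16.1
eef_pos: [606.6, 75.0, 46.8]
eef_rot: [3.141, 0.003, 1.603]
wrist_force: [-1.0, -17.6, 6.8]
finger_gap: 12.9
clock: 16.4
eef_pos: [606.6, 75.0, 46.9]
eef_rot: [3.141, 0.004, 1.603]
wrist_force: [-1.1, -19.8, 7.3]
finger_gap: 12.4
clock: 16.7
eef_pos: [606.6, 75.1, 46.8]
eef_rot: [3.141, 0.004, 1.603]
wrist_force: [-1.9, -24.3, 6.9]
finger_gap: 12.8
```

It has come to a hard stop. The TCP stays at y = 75.0 while the axial force climbs to 24 N, after about 12 mm of plunger travel. One more small nudge, then I hold and check.

```bash
python3 -m pendant '[[[0.03,0,0,0],[0.03,0,0,0],[0.03,0,0,0],[0.03,0,0,0],[0.03,0,0,0]]]'
python3 -m pendant '[[[0,0,0,0],[0,0,0,0],[0,0,0,0],[0,0,0,0],[0,0,0,0]]]'
python3 - <<'E'
from cell import cams,manip
import cv2,numpy as np
f=lambda i,x,y,w,h,k:cv2.resize(i[y:y+h,x:x+w],None,fx=k,fy=k,interpolation=cv2.INTER_CUBIC)
for n,a in(("side",(190,130,80,70,9)),("top",(130,170,140,80,5)),):
    c=cams.camera(n)["frame"][...,::-1]; cv2.imwrite(f"pics/{n}9.png",np.clip(f(c,*a).astype(float)*1.5,0,255).astype(np.uint8))
    if n=='side':cv2.imwrite("pics/full9.png",c)
s=manip.read_state();print(s['wrist_force'],s['moment'],s['eef_pos'],s['eef_rot'],s['clock'])
E
```

```text
clock: 17.2
eef_pos: [606.6, 75.1, 46.9]
eef_rot: [3.141, 0.004, 1.603]
wrist_force: [-1.4, -26.1, 6.8]
finger_gap: 12.4
clock: 17.7
eef_pos: [606.6, 75.1, 46.9]
eef_rot: [3.141, 0.004, 1.603]
wrist_force: [-1.7, -25.7, 6.4]
finger_gap: 12.8
[ -1.09798785 -25.44192035   6.97005051] [-4.35038145  0.21773453  0.03001746] [606.61352416  75.13426775  46.8521571 ] [3.14148314 0.00436231 1.60278979] 17.8
```

View pics/side9.png

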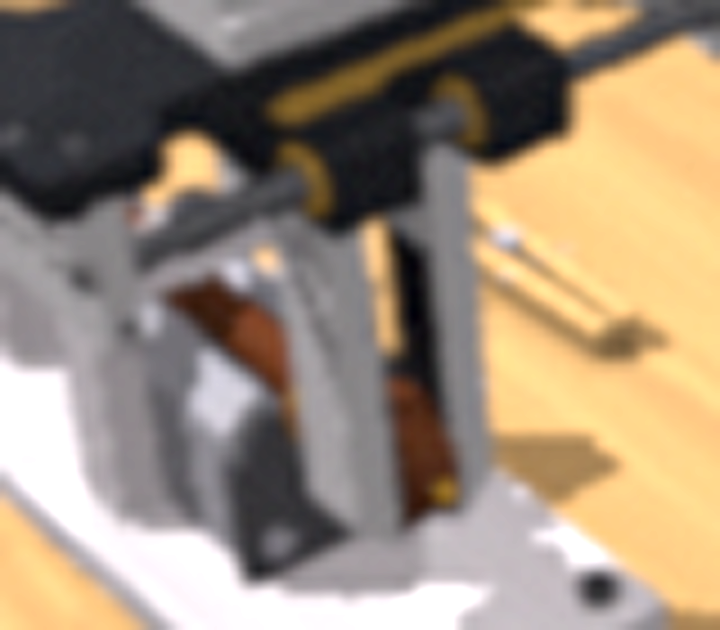

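View pics/full9.png

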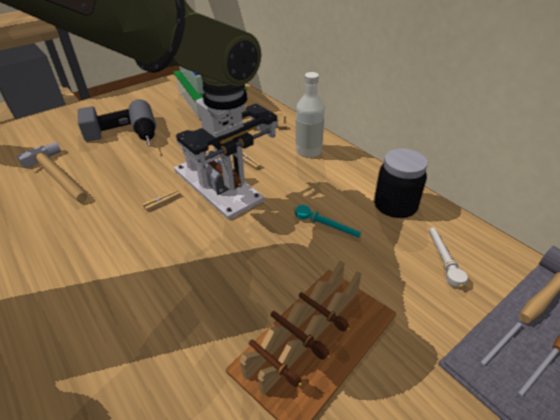

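Run:
```python
from h import *
t=np.array([606.6,75.1,46.85]);w=1.603;d=np.array([np.cos(w),np.sin(w),0])
S=lambda X:((proj('side',X)[0]-[190,130]+.5)*9-.5).round(0)
for dz in(7.5,9.5,11.5):
    h=t+d*2.7+[0,0,dz];print(dz,'button',S(h-d*19),'shank top@+45',S(h+d*45+[0,0,7]),'ring front',S(h+d*29))
```

```text
7.5 button [442. 498.] shank top@+45 [274. 341.] ring front [317. 398.]
9.5 button [442. 491.] shank top@+45 [273. 333.] ring front [316. 391.]
11.5 button [441. 483.] shank top@+45 [272. 326.] ring front [315. 383.]
```

The tail button's pixel, (441,490), matches the prediction for a level axis at z ≈ 56 mm. The force is steady at about 25 N, of which roughly 12–15 N bears on the plate after the plunger and rubbing. The other three pegs still lie in the rack. I hand it in.

```bash
python3 -c "
from cell import manip
print(manip.sign_off());s=manip.read_state();print(s['clock'],s['eef_pos'],s['wrist_force'],s['finger_gap'])"
```

```text
the job is handed in; nothing more can be done
None
the job is handed in; nothing more can be done
```

I gripped the cello peg by its thumb-piece, lifted it from the rack and laid its shank in the V-groove. I then slid it under the bush and against the plunger until it came to a hard stop, and handed it in still holding it at a grip setting of 45 N.

**Last checks (clock about 17.8 s of 48 s):**
- **At the stop:** the tool stayed at y = 75.1 mm while the push rose to a steady 25–26 N. I estimate about 12–15 N of that bears on the stop plate, after taking off the plunger and rubbing; this was not measured directly.
- **Plunger:** first touch was at about y = 62.5 mm, so it is in by roughly 12 mm. The robot arm hid the plunger from the top camera at the end, so this comes from travel and force only.
- **Alignment:** the finger gap was 12.4–12.8 mm. The tail button's pixel matched a level peg with its axis about 56 mm above the bench. The shank's upper edge was harder to read and looked slightly higher than predicted.
- **Other pegs:** in the last picture the other three still lie in the rack; I judged this by eye.

No check clearly failed. A vertical force of about 7 N remained from pressing the peg down into the groove. `sign_off` gave no verdict, and the robot could not be read after it.

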